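# Change over the tube incubators

## Robot

A 7-joint arm with a two-finger parallel gripper is mounted at the origin on the work surface. World frame = base frame: x ahead of the robot, y to its left, z up, the work surface at z = 0. Lengths are in mm, angles in rad, forces in N, time in s.
With the tool pointing down it reaches from about 350 to 900 mm from the base axis. Payload 8.1 kg.
Tool frame: the origin (TCP) lies at the very end of the fingers, on their centre line; the grasp point (between the pads) lies 19 mm behind it; z points along the fingers, y is the line along which they close (so a half turn about z gives the same grasp; the last joint's range is limited). The gripper opens to 92 mm and grips with 3 to 60 N. Pads are 19 mm wide; open, the fingers measure 130 mm over their backs; the gripper's body (75 mm by 190 mm) begins 47 mm behind the grasp point.
Start: joints at [1.202, 0.434, 0.025, 1.573, -0.012, 1.134, -0.075], TCP at [164.151, -603.072, 226.742] pointing down, gripper open.
Joint ranges: [-2.62, 2.62], [-0.44, 2.09], [-1.27, 1.32], [0.08, 2.57], [-1.32, 4.46], [0.12, 2], [-2.74, 2.74]. Speed limits (rad/s): [2.22, 2.22, 3.01, 3.01, 3.14, 3.14, 3.14].

## Interface

Orientations are given as a unit quaternion [w, x, y, z].
In Python, from rig import env gives the robot as it stands. Calls block until the motion is done:
- env.move_ptp(position, orientation): joint-space move of the TCP to a pose.
- env.movel(position, ori=None, velocity=150): straight line of the TCP; ori=None keeps the orientation; velocity is the mean speed in mm/s.
- env.goto_joints(angles): joint-space move.
- env.gripper_open() and env.grab(effort=None): open the fingers fully, or close them until they stop; effort is the grip in N (None keeps the last).
- env.hold(seconds).
- env.inverse_kinematics(position, orientation): joint angles nearest the present ones, or None.
- env.snapshot(name): name is "scene" or "top" or "wrist"; returns a dict with "pixels" (400x640x3 uint8, red, green, blue), "intrinsics" (3x3 intrinsics, pixels), "distortion" ([k1, k2, p1, p2, k3] as OpenCV has them; the pictures are not rectified), "eye" and "rotation" of the camera in the world; the wrist camera has in their place "tool_from_camera" (4x4, takes a point from camera to tool coordinates, whose origin is the TCP and whose axes are the flange's). Camera axes: x right, y down, z forward; pixel columns grow to the right and rows downward; lengths in mm; the calibration is good to about 2 mm. A picture is of the moment at which its call begins: read the wrist's pose just before it. There is no depth.
A pose or a line that the arm cannot do raises env.PlanningError and nothing moves.
- env.hand_in(): hands the job in; it is judged then, once.
Readings, each from a call of its own:
- env.read_time(): time.
- env.read_joints(): joint angles.
- env.read_joint_vel(): joint speeds.
- env.read_tau(): joint torques, N m.
- env.read_tool_pos(): TCP position.
- env.read_ee_rot(): TCP orientation.
- env.read_contact_force(): force on the tool from outside, world axes, zero at the start.
- env.read_torque(): the same for the moment, N m.
- env.read_gripper_width(): finger opening in mm.
- env.read_grasp_force(): force on a finger pad.
Only numpy, scipy, OpenCV 4.12 (cv2) and the standard library are available. Lean on these libraries where they do the work, as an engineer would, in place of code of your own. Each camera call takes 0.05 s, during which the arm holds its last target. There are 200 camera calls.

## Task

Three small tube incubators stand on the lab bench. The blue one has just been loaded but its front door was left hanging open: push that door up until it is fully shut. Then pull the empty yellow incubator's door all the way down until it is level, ready for the next batch; the red one is in the middle of a run, so leave its door shut.

Things in the scene. Friction and masses are not known exactly. Their poses are not given: they have to be found in the camera images.
- handle_blue (a point): Middle of the BLUE incubator's handle: round level bar, 12 mm thick, 120 long, joined to the door by a 10 mm post at each end. Moves with the door, which starts 60 to 85 deg open. z: in the door's plane from hinge line to bar (up when shut, level towards the robot when fully open); y: along the bar; x: from the door's outer to its inner face. Hinge line: 175 mm from here along -z.
- handle_yellow (a point): Middle of the YELLOW incubator's handle; its door starts shut or up to 6 deg ajar, no tubes inside. Shape and axes as blue. In all three the bar lies in the door's plane, 55 mm beyond the door's free edge, so fingers from above can straddle it and pass through the loop at every door angle. Doors are 186 wide, 120 high, 16 mm thick.
- handle_red (a point): Middle of the RED incubator's handle; door shut, tubes inside, to be left shut. Shape and axes as blue. All doors hinge at their lower edge, 60 mm above the bench, and swing from upright (shut, 0 deg) down towards the robot to level (90 deg, a stop). Hinges are stiff: a door stays at any angle it is left at and needs about 2 to 6 N at the bar.
- unit_red: Cabinet of the RED incubator; origin at the centre of its underside, x axis pointing from front to back. All three: cream box 190 wide, 220 deep, 188 mm high, fixed, clear top; door front towards the robot (turned up to 6 deg), in any order side by side. They differ in the colour of handle bar, door stripe and top rim.

How it is judged:
By the outcome, as a careful person would: the job done as asked, in the order asked, and still so for the second after the job is handed in, with the robot touching nothing.
It also fails if it takes over 51 s, if anything falls off the work surface, if the arm or the gripper's body presses on something with over 40 N, if the wrist force passes 120 N, or if a joint passes its speed limit or range.

## Working session

There is one attempt and no reset: what is moved stays moved. The work goes in short steps, each a Python script; the robot and the scene stay as the last script left them, time stands still between calls to the robot, and variables do not carry over. Pictures are saved under pics/ and viewed, at most 10 in all, crops included, and the job is handed in when it is done.

```bash
mkdir -p pics; ls; python3 - <<'E'
from rig import env
import cv2,pickle
d={}
for n in("scene","top"):
    s=env.snapshot(n);d[n]=s
    cv2.imwrite(f"pics/{n}0.png",s["pixels"][:,:,::-1])
    print(n,s["intrinsics"],s["distortion"],s["eye"],s["rotation"])
pickle.dump(d,open("s0.pkl","wb"))
print(env.read_time(),env.read_ee_rot(),env.read_tool_pos())
E
```

```text
pics
scene [[467.44529147   0.         323.17265693]
 [  0.         467.44529147 201.70793541]
 [  0.           0.           1.        ]] [-0.10013781  0.          0.          0.          0.        ] [1001.78538175   43.87469928 1157.93427837] [-0.10689444  0.65945941  0.73386327 -0.12301045]
top [[365.86681855   0.         315.96162191]
 [  0.         365.86681855 200.25663203]
 [  0.           0.           1.        ]] [-0.06632287  0.          0.          0.          0.        ] [507.09036659 -15.2737215  942.20697903] [-0.07955542  0.71130472 -0.69377639  0.07994278]
0.1 [-6.96654867e-04  9.91188560e-01  1.32456511e-01 -1.58988921e-04] [ 164.00534578 -602.61976894  226.04097117]
```

View pics/scene0.png

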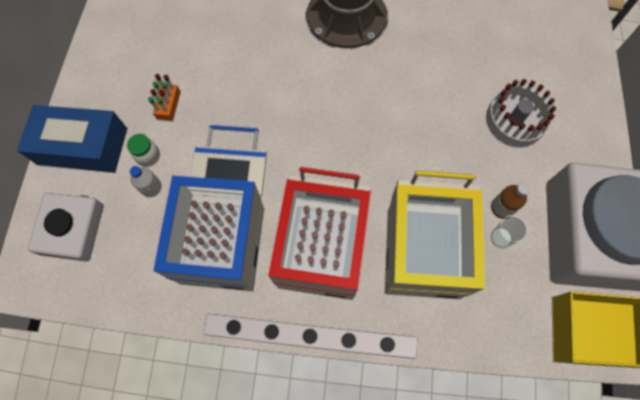

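View pics/top0.png

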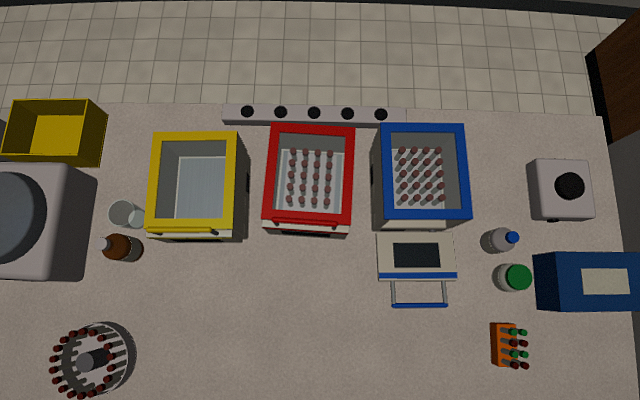

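Blue's door is on the right in the top view, with its bar at about (392–447, 305). Red is in the middle, and yellow is on the left with its bar at about (160–222, 235). In the scene view the bars are at blue (208–257, 128), red (301–358, 173) and yellow (416–474, 176). I'll zoom in on the bars next.

```bash
python3 - <<'E'
import cv2,pickle,numpy as np
d=pickle.load(open("s0.pkl","rb"))
def c(n,x,y,w=80,h=45,k=5): return cv2.resize(d[n]["pixels"][y:y+h,x:x+w,::-1],None,fx=k,fy=k,interpolation=cv2.INTER_NEAREST)
a=np.vstack([np.hstack([c("scene",195,110),c("top",380,270)]),np.hstack([c("scene",405,155),c("top",145,210)])])
cv2.imwrite("pics/z.png",a)
E
```

```text
(no output)
```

View pics/z.png

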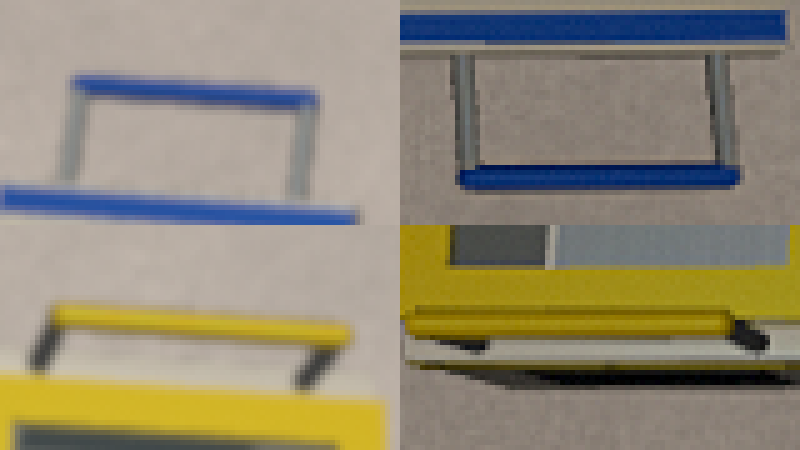

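The zoom shows all four bar ends clearly (top row blue, bottom row yellow; left is the scene view, right is the top view). I'll triangulate them.

```bash
cat > h.py <<'E'
import numpy as np,cv2
from scipy.spatial.transform import Rotation as R
def ray(s,p):
    n=cv2.undistortPoints(np.array([[p]],float),s["intrinsics"],np.array(s["distortion"])).ravel()
    q=np.array(s["rotation"]); Rm=R.from_quat(q,scalar_first=True) if q.size==4 else R.from_matrix(q)
    v=Rm.apply([n[0],n[1],1]); return np.array(s["eye"]),v/np.linalg.norm(v)
def tri(*rs):
    A=sum(np.eye(3)-np.outer(v,v) for _,v in rs); b=sum((np.eye(3)-np.outer(v,v))@e for e,v in rs)
    x=np.linalg.solve(A,b); return x,[np.linalg.norm(np.cross(x-e,v)) for e,v in rs]
E
python3 - <<'E'
import pickle; from h import *
np.set_printoptions(precision=1,suppress=True)
d=pickle.load(open("s0.pkl","rb"));S,T=d["scene"],d["top"];o=-.5
for n,sl,sr,tl,tr in [("blue",(209.8,126.6),(258,130),(392.2,305.6),(447.6,305)),("yellow",(416,172.8),(475,177.2),(146.2,229.2),(211.8,229.6))]:
    f=lambda a,b:tri(ray(S,np.array(a)+o),ray(T,np.array(b)+o))
    a,ea=f(sl,tr);b,eb=f(sr,tl)
    print(n,a,ea,b,eb,"len",np.linalg.norm(a-b),"mid",(a+b)/2,"yaw",np.degrees(np.arctan2(-(b-a)[0],(b-a)[1])),"ang",np.degrees(np.arccos(((a+b)[2]/2-60)/175)))
E
```

```text
blue [ 467.2 -316.7   89. ] [np.float64(1.248777502528032), np.float64(1.2487775025280872)] [ 464.  -190.3   87.2] [np.float64(0.7701196445758899), np.float64(0.7701196445759217)] len 126.48087854661239 mid [ 465.6 -253.5   88.1] yaw 1.4628982249406637 ang 80.770061724226
yellow [605.8 191.6 237.6] [np.float64(2.5121785887226715), np.float64(2.512178588722662)] [602.7 319.5 240. ] [np.float64(0.7838519841481162), np.float64(0.7838519841482159)] len 128.0548221314437 mid [604.3 255.5 238.8] yaw 1.3799707189461017 ang nan<stdin>:7: RuntimeWarning: invalid value encountered in arccos
```

```bash
cat >> h.py <<'E'
G=14.  # bar this far behind TCP
class Door:
    def __init__(s,mid,yaw,ang,tilt=35,flip=1):
        s.f=np.array([np.cos(yaw),np.sin(yaw),0]); a=np.radians(ang); s.a0=ang; t=np.radians(tilt)
        s.h=np.array(mid)+175*np.sin(a)*s.f; s.h[2]=mid[2]-175*np.cos(a)
        s.z=np.sin(t)*s.f+[0,0,-np.cos(t)]; y=flip*(np.cos(t)*s.f+[0,0,np.sin(t)])
        s.q=R.from_matrix(np.column_stack([np.cross(y,s.z),y,s.z])).as_quat(scalar_first=True)
    def bar(s,ang):
        a=np.radians(ang); return s.h-175*np.sin(a)*s.f+[0,0,175*np.cos(a)]
    def tcp(s,ang,back=0): return s.bar(ang)+(G-back)*s.z
def blue(flip=1): return Door([465.6,-253.5,88.1],np.radians(1.46),80.8,flip=flip)
def yellow(flip=1): return Door([604.3,255.5,237],np.radians(1.38),1,flip=flip)
E
python3 - <<'E'
from rig import env; from h import *
np.set_printoptions(precision=2,suppress=True)
for n,d in(("blue",blue),("yellow",yellow)):
  for fl in(1,-1):
    D=d(fl);print(n,fl,D.h)
    for back,ang in[(130,80.8),(0,80.8),(0,90),(0,60),(0,30),(0,0),(120,0)]:
        print(ang,back,D.tcp(ang,back),np.array(env.inverse_kinematics(D.tcp(ang,back),D.q),float))
E
```

```text
blue 1 [ 638.29 -249.1    60.12]
80.8 130 [ 399.09 -255.2   183.12] [ 1.09  0.12 -0.33  2.37 -1.1   0.43  1.76]
80.8 0 [ 473.63 -253.3    76.63] [ 1.41  0.62 -1.01  2.34  2.08  0.18 -1.38]
90 0 [ 471.38 -253.35   48.65] [ 1.41  0.72 -1.03  2.36  2.21  0.28 -1.47]
60 0 [ 494.81 -252.76  136.15] [ 1.47  0.53 -1.11  2.25  1.07  0.18 -0.44]
30 0 [ 558.85 -251.12  200.21] [ 1.    0.3  -0.58  2.1  -0.47  0.27  0.93]
0 0 [ 646.32 -248.89  223.65] [ 0.9   0.38 -0.61  1.92 -0.04  0.34  0.45]
0 120 [ 577.51 -250.65  321.95] [ 0.85  0.15 -0.4   1.92 -0.41  0.58  0.78]
blue -1 [ 638.29 -249.1    60.12]
80.8 130 [ 399.09 -255.2   183.12] [ 0.84  0.11 -0.07  2.38 -1.15  0.46 -1.33]
80.8 0 [ 473.63 -253.3    76.63] [ 1.41  0.62 -1.01  2.34  2.08  0.18  1.76]
90 0 [ 471.38 -253.35   48.65] [ 1.41  0.72 -1.03  2.36  2.21  0.28  1.68]
60 0 [ 494.81 -252.76  136.15] [ 1.04  0.34 -0.52  2.28 -1.26  0.18 -1.32]
30 0 [ 558.85 -251.12  200.21] [ 0.56  0.24 -0.06  2.14 -0.92  0.36 -1.79]
0 0 [ 646.32 -248.89  223.65] [ 0.39  0.31  0.04  1.96 -0.73  0.4  -2.08]
0 120 [ 577.51 -250.65  321.95] [ 0.5   0.12 -0
[... 413 characters left out ...]
  0.62 -1.71]
0 0 [615.38 255.77 225.56] [-0.24  0.32 -0.53  1.98  1.03  0.63 -1.48]
0 120 [546.57 254.11 323.86] [ 0.05  0.16 -0.9   1.94  0.8   0.8  -1.28]
yellow -1 [607.35 255.57  62.03]
80.8 130 [368.14 249.81 185.03] [-0.17  0.18 -1.08  2.38  1.15  0.81  1.05]
80.8 0 [442.68 251.61  78.54] [-0.15  0.61 -1.06  2.4   1.63  1.03  0.72]
90 0 [440.43 251.55  50.56] [-0.18  0.71 -1.07  2.42  1.71  1.11  0.64]
60 0 [463.87 252.12 138.06] [-0.19  0.38 -0.89  2.32  1.43  0.79  0.98]
30 0 [527.91 253.66 202.11] [ 0.07  0.38 -1.06  2.14  1.27  0.83  1.34]
0 0 [615.38 255.77 225.56] [ 0.13  0.48 -1.06  1.96  1.25  0.87  1.54]
0 120 [546.57 254.11 323.86] [ 0.18  0.2  -1.07  1.94  0.87  0.84  1.81]
```

```bash
sed -i 's/80.8,flip=flip/80.8,tilt=25,flip=flip/' h.py; python3 - <<'E'
from rig import env; from h import *
import cv2
np.set_printoptions(precision=2,suppress=True)
D=blue(1)
p=np.array(env.read_tool_pos());p[2]=330
env.movel(p,velocity=250)
env.move_ptp(D.tcp(80.8,130),D.q); print(env.read_time(),env.read_joints())
for b in(130,60,0): print(b,env.inverse_kinematics(D.tcp(80.8,b),D.q))
for a in(60,40,20,0,-2): print(a,env.inverse_kinematics(D.tcp(a),D.q))
s=env.snapshot("wrist");cv2.imwrite("pics/w1.png",s["pixels"][:,:,::-1])
E
```

```text
2.3083 [ 0.99  0.13 -0.38  2.21 -0.45  0.5   1.01]
130 [ 0.99  0.13 -0.38  2.22 -0.45  0.5   1.01]
60 [ 0.93  0.28 -0.4   2.25 -0.45  0.3   1.  ]
0 [ 0.89  0.41 -0.42  2.26 -0.45  0.15  0.99]
60 [ 0.83  0.31 -0.37  2.17 -0.34  0.32  0.83]
40 [ 0.78  0.28 -0.36  2.05 -0.23  0.44  0.66]
20 [ 0.72  0.31 -0.37  1.92 -0.13  0.53  0.51]
0 [ 0.67  0.38 -0.39  1.79 -0.02  0.59  0.38]
-2 [ 0.66  0.39 -0.38  1.77 -0.01  0.59  0.37]
```

View pics/w1.png

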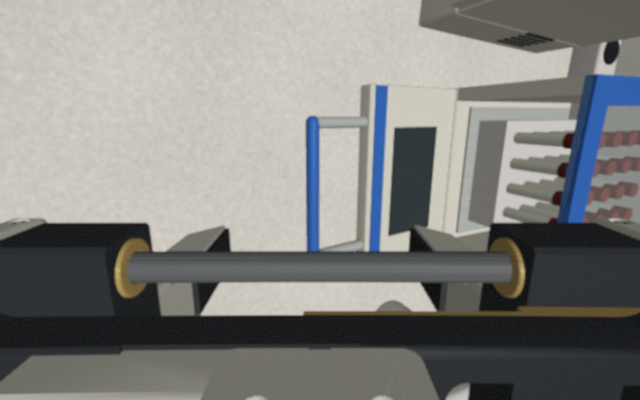

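The bar lies midway between the fingers (column 313, fingers at about 230 and 412). Next I'll go in, grip it and check the width.

```bash
sed -i 's/tilt=25,flip/tilt=21,flip/' h.py; python3 - <<'E'
from rig import env; from h import *
np.set_printoptions(precision=2,suppress=True)
D=blue(1)
env.movel(D.tcp(80.8,90),D.q,velocity=200)
env.movel(D.tcp(80.8,0),velocity=120)
print(env.read_time(),np.array(env.read_joints()),np.array(env.read_contact_force()))
env.grab(25)
print(env.read_gripper_width(),env.read_grasp_force(),np.array(env.read_contact_force()),env.read_time())
if 8<env.read_gripper_width()<16:
    for a in(75,68,60,50):
        env.movel(D.tcp(a),velocity=80); print(a,np.array(env.read_contact_force()),env.read_gripper_width(),np.array(env.read_tool_pos())-D.tcp(a),env.read_time())
        if np.linalg.norm(env.read_contact_force())>45: break
E
```

```text
3.6083 [ 0.78  0.4  -0.32  2.21 -0.26  0.23  0.77] [-0.4   0.24 -0.37]
11.158702869455368 25.000289976596832 [-13.34  -3.16   1.52] 4.8333
75 [-18.84  -3.54   4.87] 10.764015717152521 [-5.74 -0.04 -2.29] 5.2083
68 [-26.45  -3.37   9.1 ] 11.232411536505516 [-7.51 -0.06 -3.06] 5.625
60 [-38.65  -2.72  19.48] 11.164570891022665 [-9.91 -0.2  -3.89] 6.0833
50 [-41.03  -0.82  28.34] 11.234638946637004 [-8.69 -0.65 -2.62] 6.6167
```

```bash
python3 - <<'E'
from rig import env; from h import *
from scipy.optimize import least_squares
np.set_printoptions(precision=2,suppress=True)
D=blue(1)
P=np.array([D.bar(a)@D.f for a in(75,68,60,50)]);Z=np.array([D.bar(a)[2] for a in(75,68,60,50)])
P+=[-5.74,-7.51,-9.91,-8.69];Z+=[-2.29,-3.06,-3.89,-2.62]
zf,zz=D.z@D.f,D.z[2]
r=least_squares(lambda v:np.hypot(P+v[1]*zf-v[0],Z+v[1]*zz-60)-175,[D.h@D.f,0])
print(r.x,D.h@D.f,r.fun)
p=np.array(env.read_tool_pos());print(p-D.tcp(50),np.array(env.read_contact_force()))
h=D.h+(r.x[0]-D.h@D.f)*D.f
b=p-G*D.z+r.x[1]*D.z; print("bar",b,"ang",np.degrees(np.arctan2((h-b)@D.f,b[2]-60)))
E
```

```text
[627.9    3.29] 631.738753238342 [-0.58  0.18  1.02 -0.64]
[-8.69 -0.65 -2.62] [-41.03  -0.82  28.34]
bar [ 496.77 -253.14  166.92] ang 52.17908056004375
```

```bash
cat >> h.py <<'E'
def sweep(env,D,angs,dr=0.,v=80,lim=60):
    for a in angs:
        r=np.radians(a); u=-np.sin(r)*D.f+[0,0,np.cos(r)]
        env.movel(D.tcp(a)+dr*u,velocity=v); F=np.array(env.read_contact_force()); e=np.array(env.read_tool_pos())-D.tcp(a)-dr*u
        print(a,"F",F,"rad %.1f tan %.1f dr %.1f w %.1f t %.1f"%(F@u,F@(np.cos(r)*D.f+[0,0,np.sin(r)]),dr,env.read_gripper_width(),env.read_time()),"err",e)
        if np.linalg.norm(F)>lim: break
        dr+=F@u/8
    return dr
E
python3 - <<'E'
from rig import env; import h; from h import *
np.set_printoptions(precision=1,suppress=True)
h.G=10.7; D=blue(1); D.h[0]-=4; D.h[2]=60
sweep(env,D,(50,40,30,20,12,5,0,-2))
E
```

```text
50 F [-10.1  -0.3   7. ] rad 12.3 tan -1.2 dr 0.0 w 11.0 t 6.9 err [-1.6 -0.5 -0.3]
40 F [-9.8  0.1 10.3] rad 14.2 tan -0.9 dr 1.5 w 11.1 t 7.4 err [-0.7 -0.6  0.3]
30 F [ 0.8 -2.8  1.5] rad 0.9 tan 1.4 dr 3.3 w 11.1 t 7.9 err [ 0.5 -0.6  0.4]
20 F [ 1.3 -4.3 -0.3] rad -0.7 tan 1.0 dr 3.4 w 11.2 t 8.5 err [ 0.4 -0.6  0.3]
12 F [ 1.  -5.3  0. ] rad -0.2 tan 0.8 dr 3.3 w 11.2 t 8.9 err [ 0.4 -0.6  0.1]
5 F [ 1.  -5.4 -0.4] rad -0.5 tan 0.8 dr 3.3 w 11.1 t 9.4 err [ 0.4 -0.6  0. ]
0 F [ 2.1 -5.4 -0.1] rad -0.1 tan 1.9 dr 3.2 w 11.2 t 9.7 err [ 0.4 -0.6 -0.2]
-2 F [-17.4  -2.8   8.7] rad 8.1 tan -17.8 dr 3.2 w 11.3 t 9.9 err [-3.9 -0.7 -1.6]
```

```bash
python3 - <<'E'
from rig import env; import h,cv2; from h import *
np.set_printoptions(precision=2,suppress=True)
h.G=10.7; D=blue(1); D.h[0]-=4; D.h[2]=60
sweep(env,D,(-3,),3.2)
env.gripper_open(); print(np.array(env.read_contact_force()))
env.movel(np.array(env.read_tool_pos())-110*D.z,velocity=200)
Y=yellow(-1)
for fl in(1,-1):
  for tl in(20,30):
    Y=Door([604.3,255.5,237],np.radians(1.38),1,tilt=tl,flip=fl)
    for a,b in((1,100),(1,0),(45,0),(90,0)): 
        j=env.inverse_kinematics(Y.tcp(a,b),Y.q);print(fl,tl,a,b,None if j is None else np.array(j))
s=env.snapshot("scene");t=env.snapshot("top")
k=lambda i,x,y:cv2.resize(i["pixels"][y:y+130,x:x+200,::-1],None,fx=2,fy=2)
cv2.imwrite("pics/b.png",np.vstack([k(s,150,110),k(t,330,190)]));print(env.read_time())
E
```

```text
-3 F [-29.29  -1.92  15.5 ] rad 13.9 tan -30.1 dr 3.2 w 11.1 t 10.2 err [-6.5  -0.99 -2.42]
[ 0.61  0.71 -0.71]
1 20 1 100 [-0.08  0.27 -0.67  1.69  0.46  1.   -0.89]
1 20 1 0 [-0.18  0.38 -0.54  1.77  0.55  0.82 -0.97]
1 20 45 0 [-0.03  0.34 -0.86  2.05  0.78  0.76 -1.35]
1 20 90 0 [-0.51  0.42 -0.37  2.29  1.12  0.45 -1.84]
1 30 1 100 [ 0.19  0.27 -1.07  1.86  0.8   0.91 -1.23]
1 30 1 0 [-0.11  0.35 -0.67  1.91  0.89  0.72 -1.31]
1 30 45 0 [ 0.12  0.43 -1.17  2.17  1.22  0.87 -1.8 ]
1 30 90 0 [-0.44  0.48 -0.61  2.39  1.61  0.68 -2.41]
-1 20 1 100 [ 0.04  0.31 -0.85  1.68  0.54  1.04  2.19]
-1 20 1 0 [-0.02  0.43 -0.76  1.76  0.68  0.89  2.08]
-1 20 45 0 [ 0.01  0.36 -0.91  2.05  0.81  0.78  1.77]
-1 20 90 0 [-0.83  0.39  0.02  2.32  0.92  0.3   1.48]
-1 30 1 100 [-0.02  0.2  -0.79  1.87  0.68  0.84  2.  ]
-1 30 1 0 [-0.08  0.37 -0.72  1.91  0.92  0.74  1.81]
-1 30 45 0 [-0.08  0.32 -0.88  2.18  1.11  0.72  1.41]
-1 30 90 0 [-0.63  0.44 -0.37  2.41  1.62  0.56  0.7 ]
12.325
```

View pics/b.png

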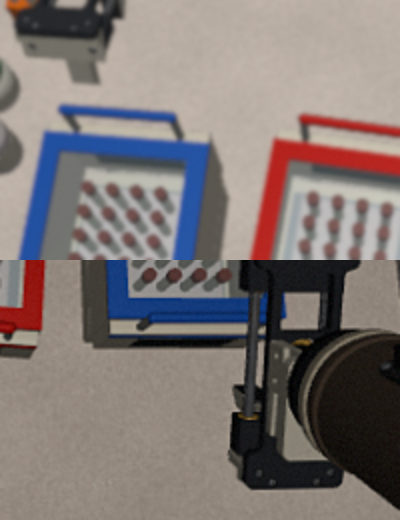

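Blue looks shut: its bar now stands above the front rim, as red's does. Now yellow.

```bash
cat >> h.py <<'E'
def yel():
    D=Door([602,255.5,235],np.radians(1.38),1,tilt=20,flip=1); D.h[2]=60; return D
E
python3 - <<'E'
from rig import env; import h; from h import *
np.set_printoptions(precision=1,suppress=True)
h.G=14; D=yel()
p=np.array(env.read_tool_pos());p[2]=400
env.movel(p,velocity=250)
env.move_ptp(D.tcp(1,150),D.q)
env.movel(D.tcp(1,0),velocity=150)
print(env.read_time(),np.array(env.read_joints()),np.array(env.read_contact_force()))
env.grab(25)
w=env.read_gripper_width();F=np.array(env.read_contact_force());print(w,F,np.array(env.read_tool_pos())-D.tcp(1),env.read_time())
if 8<w<16 and np.linalg.norm(F)<50:
    print(sweep(env,D,(6,12,20,28,36),lim=45))
E
```

```text
15.7417 [-0.1  0.4 -0.7  1.8  0.6  0.8 -1. ] [-0.   0.5  1.4]
10.815686782711717 [1.2 0.3 0.2] [ 0.2 -0.   0.1] 16.9667
6 F [-3.3 -1.9  5. ] rad 5.3 tan -2.8 dr 0.0 w 11.0 t 17.3 err [-0.4 -0.   0.3]
12 F [-4.2 -1.7  6.5] rad 7.3 tan -2.8 dr 0.7 w 11.0 t 17.7 err [-0.6 -0.   0.1]
20 F [-4.6 -1.4  6. ] rad 7.2 tan -2.3 dr 1.6 w 11.2 t 18.1 err [-0.8 -0.  -0.3]
28 F [-2.3 -1.1  0.5] rad 1.5 tan -1.9 dr 2.5 w 11.0 t 18.6 err [-0.9 -0.1 -0.8]
36 F [-1.5 -0.2 -3.7] rad -2.2 tan -3.4 dr 2.7 w 10.8 t 19.1 err [-0.8 -0.1 -0.7]
2.399103825943742
```

```bash
python3 - <<'E'
from rig import env; import h; from h import *
np.set_printoptions(precision=1,suppress=True)
h.G=14; D=yel()
dr=sweep(env,D,(44,52,60,68),dr=2.4,lim=45)
env.gripper_open(); print(np.array(env.read_contact_force()))
env.movel(np.array(env.read_tool_pos())-70*D.z,velocity=200)
env.grab(20); print(env.read_gripper_width(),env.read_time())
b=D.bar(68); b=b-3*D.f
env.movel(b+[0,0,25],velocity=150)
for z in(b[2]+6,110,95,85,77,70,66,63,60,57):
    p=D.bar(85)-3*D.f if z<100 else b.copy(); p[2]=z
    env.movel(p,velocity=60); F=np.array(env.read_contact_force()); print(z,F,np.array(env.read_tool_pos()),env.read_time())
    if F[2]>28: break
E
```

```text
44 F [-1.5 -0.7 -2.7] rad -0.9 tan -2.9 dr 2.4 w 11.1 t 19.5 err [-0.4 -0.1 -0.4]
52 F [ 0.  -0.  -4.1] rad -2.6 tan -3.2 dr 2.3 w 11.1 t 20.0 err [-0.1 -0.  -0.2]
60 F [ 0.4 -0.6 -3.9] rad -2.3 tan -3.1 dr 2.0 w 11.2 t 20.4 err [ 0.  0. -0.]
68 F [ 0.  -0.9 -3.4] rad -1.3 tan -3.1 dr 1.7 w 11.1 t 20.9 err [0.2 0.1 0.1]
[ 0.1  0.3 -0.9]
0.10509928758777504 24.1667
131.5561538477846 [ 0.1 -0.2  0.1] [439.7 251.9 132. ] 25.0083
110 [-0.  -0.5 -0.3] [439.9 251.7 110.2] 25.5167
95 [ 0.2 -0.4 -0.2] [427.9 251.4  95.2] 25.9917
85 [-0.4 -0.3  0.1] [427.9 251.2  85.1] 26.3083
77 [ 0.7 -0.5 -0.7] [427.9 251.1  77.1] 26.5917
70 [ 0.1 -0.5 -1.1] [427.8 251.2  70.1] 26.8583
66 [-0.3  0.2  1.4] [428.1 251.5  66.4] 27.1083
63 [-17.2  -7.5  43.5] [428.3 251.7  65.5] 27.3583
```

```bash
python3 - <<'E'
from rig import env; import cv2; from h import *
p=np.array(env.read_tool_pos());env.movel(p+[-30,0,200],velocity=200)
s=env.snapshot("scene");t=env.snapshot("top")
k=lambda i,x,y:cv2.resize(i["pixels"][y:y+140,x:x+200,::-1],None,fx=2,fy=2)
cv2.imwrite("pics/y.png",np.hstack([k(s,350,90),k(t,120,180)]));print(env.read_time())
import pickle;pickle.dump({"scene":s,"top":t},open("s1.pkl","wb"))
E
```

```text
28.6333
```

View pics/y.png

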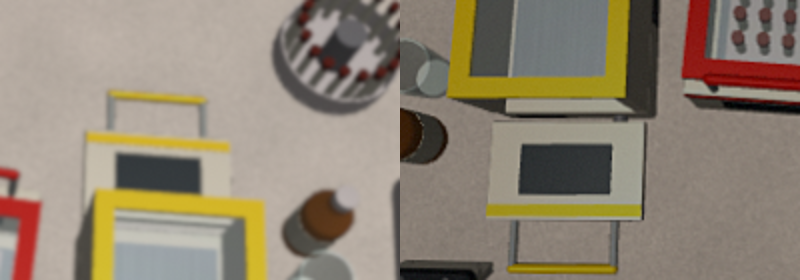

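```bash
python3 - <<'E'
import pickle; from h import *
np.set_printoptions(precision=1,suppress=True)
d=pickle.load(open("s1.pkl","rb"));S,T=d["scene"],d["top"]
f=lambda a,b:tri(ray(S,np.array(a)-.5),ray(T,np.array(b)-.5))
print(f((403,137.5),(228.5,314)),f((454,140),(174,314.5)))
d0=pickle.load(open("s0.pkl","rb"))
k=lambda i,x,y:cv2.resize(i["pixels"][y:y+75,x:x+100,::-1],None,fx=4,fy=4)
cv2.imwrite("pics/f.png",np.vstack([np.hstack([k(S,160,130),k(T,370,180)]),np.hstack([k(S,270,150),k(T,255,180)])]))
E
```

```text
(array([434.3, 184.4,  63.8]), [np.float64(0.16057735707045806), np.float64(0.16057735707040952)]) (array([427.6, 315.5,  63.4]), [np.float64(2.840055307504503), np.float64(2.8400553075044432)])
```

View pics/f.png

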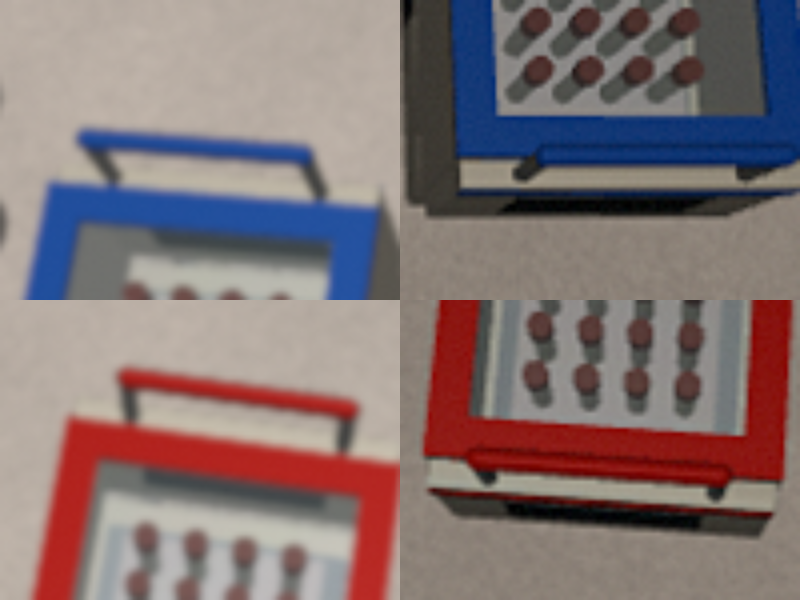

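The yellow bar triangulates to z ≈ 63.6 mm. The same method read about 3 mm high on the shut bar, so that is level. It also stopped dead under a 43 N press with the tip at bar-top height. Blue pressed against its stop with 30 N and sits at its rim the way red does, and red hasn't moved. Handing in.

```bash
python3 -c "
from rig import env
print(env.read_contact_force(),env.read_time(),env.hand_in())"
```

```text
the job is handed in; nothing more can be done
[ 0.01736166 -0.32889597  0.39413294] 28.6333 None
```

I pushed the blue door shut, then brought the yellow door down level, left the red door untouched, and handed in at 28.6 s with the robot clear; no verdict came back.

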